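# Start the hold-down nut on the shaker's stud

## Task

Take the large flange nut from the rubber mat, set it flange down over the threaded stud of the lab shaker, back it off (anticlockwise) gently until its thread drops in, then turn it clockwise until its flange lies down on the clamp bar, and let go. Never force it against the thread, and leave the small nut and the white pot where they are.

Things in the scene. Friction and masses are not known exactly. Their poses are not given: they have to be found in the camera images.
- nut_mid (a point): large steel hexagon flange nut, loose, lying on the mat flange down. 46 mm across flats, 30 mm high; its lowest 4 mm is a thin hexagonal flange 57 mm across flats (corners 33 mm from the axis); open bore 32 mm. This point is its centre, 15 mm above its underside. z is its axis, pointing up; flats face x and every 60 degrees from there.
- nut_under (a point): centre of the large nut's underside, same axes. Inside the bore, 2 to 5 mm above this level, three thread lugs stand 120 degrees apart, in line with x and at +-120 degrees, each 3 mm wide and 3 mm high; their tips are 11 mm from the axis, so that the nut is guided by the stud's smooth pilot.
- stud_seat (a point): where the axis of the shaker's upright stud meets the top of the steel clamp bar (42 mm wide, 180 mm long along y; top 112 mm above the table). z is up. Stud, bar and shaker (220 x 200 mm) are fixed and do not turn. White specimen boxes under the bar and all of the shaker lie lower than the bar. The nut must end with its underside here.
- stud_tip (a point): top of the stud, 27.5 mm above the bar, on its axis: a smooth pilot 21 mm thick whose uppermost 7 mm taper to 10 mm. The nut set down over it stops with its underside about 7 to 11.5 mm above the bar, its lugs lying on the thread; only now and then does it drop in at once.
- thread_top (a point): level of the thread's upper ends, on the axis, 13.5 mm above the bar. Right-handed, 31 mm across, three starts, each going down 7.5 mm in 120 degrees; which way the starts face differs each time and is not given. A stop tooth 3 mm tall on each thread, 80 degrees along from its upper end, blocks a nut turned clockwise before it has dropped in.
- stud_mid (a point): half-way up the stud, 14 mm above the bar. Turned anticlockwise (from above) under light pressure the nut climbs, its underside to about 11.5 mm above the bar, then drops in, to about 5 mm, and the tooth stops it going further back: this takes up to 110 degrees, perhaps with a smaller drop, to no lower than 7 mm, on the way. Then 70 to 110 degrees clockwise bring the flange onto the bar.
- small_nut_mid (a point): small dark nut on the same mat, 24 mm across flats and 11 mm high: not for this stud, to be left alone. Point at its centre.
- pot: open white pot 64 mm across, 50 mm high, to be left alone; origin under its centre
Not all that is in view belongs to the job. Leave any brown or green look-alike of the part that bears nut_mid alone.

How it is judged:
By the outcome, as a careful person would: the job done as asked, in the order asked, and still so for the second after the job is handed in, with the robot touching nothing.
It also fails if it takes over 72 s, if anything falls off the work surface, if the arm or the gripper's body presses on something with over 40 N, if the wrist force passes 120 N, or if a joint passes its speed limit or range.

## Robot

A 7-joint arm with a two-finger parallel gripper is mounted at the origin on the work surface. World frame = base frame: x ahead of the robot, y to its left, z up, the work surface at z = 0. Lengths are in m, angles in rad, forces in N, time in s.
With the tool pointing down it reaches from about 0.4 to 0.85 m from the base axis. Payload 6.9 kg.
Tool frame: the origin (TCP) lies midway between the tips of the shut fingers; the grasp point (between the pads) lies 19 mm behind it (robot.hold_point_z is the distance from the TCP to the grasp point, in m); z points along the fingers, y is the direction in which the jaws open and shut (so a half turn about z gives the same grasp; the last joint's range is limited). The gripper opens to 85 mm and grips with 20 to 120 N. Pads are 22 mm wide; open, the fingers measure 114 mm over their backs; the gripper's body (76 mm by 85 mm) begins 54 mm behind the grasp point. The pads swing forward as they close: fully open they stand 13 mm farther back than shut.
Start: joints at [1.306, 0.507, -0.238, 1.5, 0.126, 1.149, -0.155], TCP at [0.226, -0.583, 0.231] pointing down, gripper open.
Joint ranges: [-3.08, 3.08], [-0.24, 2.05], [-1.43, 1.35], [0, 2.5], [-1.52, 4.66], [0.17, 1.96], [-2.89, 2.89]. Speed limits (rad/s): [2.39, 2.39, 3.14, 3.14, 3.14, 3.14, 3.14].

## Interface

Orientations are given as a unit quaternion [w, x, y, z].
In Python, from bench import robot gives the robot as it stands. The module is installed in compiled form; this text tells all that it offers.
- The arm moves only by the tool jog_arm, never from a script. Its argument "rows" is a list of rows, each a list of 7 numbers: the closure, from -1 (fully open) to 1 (shut), then the shift along the world's x, y, z in cm, then the turn, a rotation vector about the world's x, y, z in degrees. In form: [[hand, tx, ty, tz, ax, ay, az], ...]. A call has 1 to 12 rows; each row is the pose to reach, as a shift and turn from the pose commanded when the call began; what a row does not reach only later rows make up. A row lasts 1/12 s, in which the tool goes at most 41.7 mm and 7.16 degrees, less where a joint would pass 70% of its speed; a pose out of reach is approached as far as the arm can. A call with a gripper value outside its range is refused whole. The fingers move at their own pace and stop on an object; "squeeze" is the grip in N (left out, the last holds). Time passes only in rows, so rows that repeat a pose let the fingers close. It gives the time, the measured TCP pose, the force and the opening at its end, in the units of the state.
- robot.get_obs(): the state, without advancing time (a new reading comes with each control period).
- robot.camera(name): name is "scene" or "side" or "wrist"; returns the picture (384x512x3 uint8, red, green, blue); there is no depth.
- robot.camera_info(name): a dict with "camera_matrix" (3x3 intrinsics, pixels), "R" (3x3) and "t" (3): a world point X has camera coordinates R X + t. Camera axes: x right, y down, z forward; pixel columns grow to the right and rows downward; lengths in m; the calibration is good to about 2 mm. A picture is of the moment at which its call begins: read the wrist's pose just before it. camera_info takes no time and is no camera call; for the wrist camera it gives the pose at the moment of the call.
- robot.hand_in(): hands the job in, once; it reports no verdict.
Trained networks look in the newest picture that a camera, given by its name, has taken for a name from the list of things; names that differ only in an ending like _2 or _b are one class to them, and where a whole thing is asked for, a point or a joint stands for the part that bears it (a point fixed in the world has none). Each returns a list of dicts, best first, with "confidence" (0 to 1); they miss things now and then, are a little off and sometimes report something else, mostly with a low value. They report only what shows in the picture. A call takes as long as a camera call. They do not tell look-alikes from the thing itself.
- robot.recognise(camera, name): "bbox" ([centre column, centre row, width, height] in pixels, round what is visible of it).
The state is a dict: "t": time; "joint_positions": joint angles; "dq": joint speeds; "tau": joint torques, N m; "tool_pos": TCP position; "orientation": TCP orientation; "force": force on the tool from outside, world axes, zero at the start; "torque": the same for the moment, N m; "width": finger opening in m.
Only numpy, scipy, OpenCV 4.12 (cv2) and the standard library are available. Lean on these libraries where they do the work, as an engineer would, in place of code of your own. Each camera call takes 0.05 s, during which the arm holds its last target.

## Working session

There is one attempt and no reset: what is moved stays moved. The work goes in short steps, Python scripts to look and compute and a tool call to move; the robot and the scene stay as the last step left them, time stands still between calls to the robot, and variables do not carry over. Pictures are saved under pics/ and viewed, and the job is handed in when it is done.

Besides the shell and the picture viewer there is one more tool, called after "Request:" as a command line: name --pt "numbers of a row" for each row, then --argument value for the rest. jog_arm: Moves the arm, as the interface text tells. Its arguments: {"type":"object","properties":{"rows":{"type":"array"},"squeeze":{"type":"number"}},"required":["rows"]}

```bash
mkdir -p pics; ls
cat > h.py <<'E'
import numpy as np, cv2
from bench import robot
def snap(cam,fn):
    im=robot.camera(cam); cv2.imwrite('pics/'+fn,im[:,:,::-1]); return im
def ray(cam,u,v,info=None):
    i=info or robot.camera_info(cam)
    K=np.array(i['camera_matrix']);R=np.array(i['R']);t=np.array(i['t'])
    d=R.T@np.linalg.solve(K,[u,v,1]);c=-R.T@t
    return c,d
def atz(cam,u,v,z,info=None):
    c,d=ray(cam,u,v,info); return c+d*(z-c[2])/d[2]
def proj(cam,X,info=None):
    i=info or robot.camera_info(cam)
    p=np.array(i['R'])@np.asarray(X)+np.array(i['t']); q=np.array(i['camera_matrix'])@p
    return q[:2]/q[2]
E
python3 - <<'E'
from h import *
np.set_printoptions(precision=4,suppress=True)
o=robot.get_obs(); print(o)
for c in ['scene','side','wrist']:
    snap(c,c+'0.png'); i=robot.camera_info(c); print(c,-np.array(i['R']).T@np.array(i['t']),np.array(i['camera_matrix'])[0])
    for n in ['nut_mid','stud_tip','stud_seat','small_nut_mid','pot']:
        for r in robot.recognise(c,n)[:3]: print(n,np.round(r['bbox'],1),round(r['confidence'],2))
E
```

```text
pics
{'t': 0.0, 'joint_positions': array([ 1.3055,  0.5084, -0.2375,  1.5012,  0.1257,  1.1489, -0.1548]), 'dq': array([ 0.0003,  0.0015, -0.0025,  0.    ,  0.0005,  0.0005, -0.0007]), 'tau': array([  0.0006, -62.0606,  -2.1864, -24.9661,   0.0128,   0.0119,
         0.    ]), 'tool_pos': array([ 0.2262, -0.5821,  0.2304]), 'orientation': array([-0.0009,  0.9829,  0.1843, -0.0002]), 'force': array([-0.1667,  0.0833,  0.9063]), 'torque': array([-0.0346,  0.0417, -0.0196]), 'width': 0.08565514023038998}
scene [ 0.9193 -0.5531  0.831 ] [380.5775   0.     260.17  ]
nut_mid [289.2 261.1  27.8  25.4] 0.93
nut_mid [276.6 195.3  21.1  26.8] 0.89
nut_mid [212.6 293.4  26.9  30.4] 0.86
stud_tip [306.5 123.   91.8  82.3] 0.84
stud_seat [307.6 125.6  93.9  82.4] 0.59
small_nut_mid [211.5 214.2  15.8  11.2] 0.45
pot [144.6 288.   32.6  37. ] 0.62
side [0.3849 0.5669 0.6286] [351.0886   0.     252.0301]
nut_mid [257.6 208.6  19.   20.1] 0.76
nut_mid [257.5 172.7  20.3  15. ] 0.59
nut_mid [239.1 232.2  28.6  26.8] 0.57
stud_tip [225.7 308.4 135.6 118.9] 0.85
stud_seat [224.  307.6 128.4 118.3] 0.97
small_nut_mid [289.5 210.8   7.7  11. ] 0.46
pot [297.9 163.2  17.5  19.4] 0.65
wrist [ 0.2872 -0.5588  0.3736] [320.3349   0.     249.1627]
```

View pics/scene0.png

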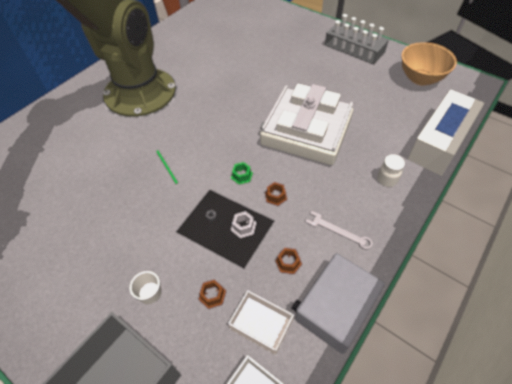

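View pics/side0.png

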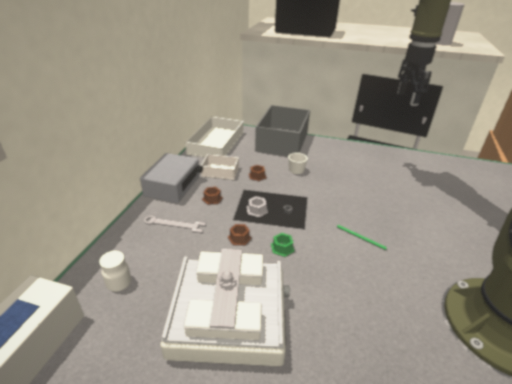

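View pics/wrist0.png

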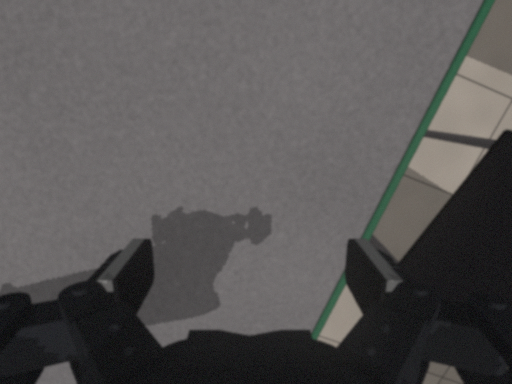

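The scene picture shows the steel nut on the black mat at about (243,223), the small dark nut at (211,214), the pot at (145,288), and the shaker stud at about (309,101). In the side picture the nut is at (257,206) and the stud at (227,279). The look-alikes are brown and green.

Run:
```python
from h import *
np.set_printoptions(precision=4,suppress=True)
def tri(a,b):
    (c1,d1),(c2,d2)=a,b
    d1=d1/np.linalg.norm(d1);d2=d2/np.linalg.norm(d2)
    A=np.stack([d1,-d2],1);s=np.linalg.lstsq(A,c2-c1,rcond=None)[0]
    p,q=c1+s[0]*d1,c2+s[1]*d2
    return (p+q)/2,np.linalg.norm(p-q)
print('nut',tri(ray('scene',243.5,223.5),ray('side',257.5,206)), atz('scene',243.5,223.5,.018),atz('side',257.5,206,.018))
print('small',atz('scene',211,214.5,.008),atz('side',289,209.5,.008))
print('stud',tri(ray('scene',310,97),ray('side',227,276)),atz('scene',309.5,100,.125),atz('side',227,277,.13))
# bar ends (side): corners
for uv in [(231,249),(225,325)]: print('bar side',atz('side',*uv,.112))
for uv in [(321,87),(301,127)]: print('bar scene',atz('scene',*uv,.112))
for uv in [(145,275),(145,288)]: print('pot',atz('scene',*uv,.05))
for c,b in [('scene',(200,60,420,260)),('side',(150,180,330,340))]:
    im=cv2.imread(f'pics/{c}0.png')[b[1]:b[3],b[0]:b[2]]
    f=min(800/im.shape[1],600/im.shape[0]); cv2.imwrite(f'pics/{c}0z.png',cv2.resize(im,None,fx=f,fy=f,interpolation=cv2.INTER_CUBIC))
```

```text
nut (array([ 0.5918, -0.2009,  0.0156]), np.float64(0.0017884954934085059)) [ 0.5936 -0.2016  0.018 ] [ 0.5902 -0.1985  0.018 ]
small [ 0.5066 -0.2251  0.008 ] [ 0.5033 -0.2236  0.008 ]
stud (array([0.5441, 0.1656, 0.1361]), np.float64(0.0021088993471420903)) [0.5425 0.1655 0.125 ] [0.5462 0.1633 0.13  ]
bar side [0.5701 0.0762 0.112 ]
bar side [0.5197 0.2459 0.112 ]
bar scene [0.5329 0.2446 0.112 ]
bar scene [0.5734 0.077  0.112 ]
pot [ 0.5126 -0.4438  0.05  ]
pot [ 0.5342 -0.4642  0.05  ]
```

View pics/scene0z.png

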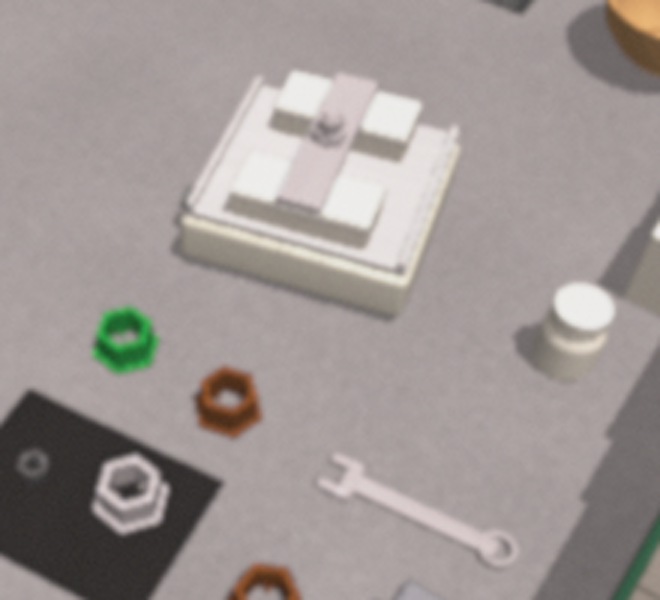

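View pics/side0z.png

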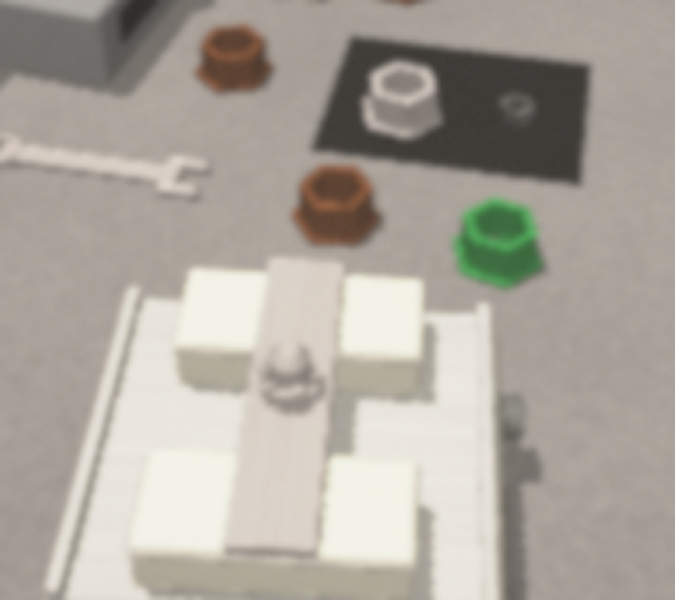

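Run:
```python
from h import *
np.set_printoptions(precision=4,suppress=True)
o=robot.get_obs();i=robot.camera_info('wrist')
print(o['t'],np.array(i['R'])[2],i['camera_matrix'])
p=o['tool_pos']
print('tcp pix',proj('wrist',p),'under tcp at z .02',proj('wrist',[p[0],p[1],.02]))
print('centre at z.03',atz('wrist',256,192,.03)-p, 'at low', atz('wrist',256,230,.03)-p)
from scipy.spatial.transform import Rotation as Ro
q=o['orientation'];print(Ro.from_quat([q[1],q[2],q[3],q[0]]).as_matrix())
```

```text
0.9 [-0.243  -0.0947 -0.9654] [[320.3349   0.     249.1627]
 [  0.     320.3349 189.978 ]
 [  0.       0.       1.    ]]
tcp pix [249.2693 243.6727] under tcp at z .02 [249.1649 163.8605]
centre at z.03 [-0.0251 -0.0179 -0.2013] at low [-0.0673 -0.0346 -0.2013]
[[ 0.9321  0.3623 -0.    ]
 [ 0.3623 -0.9321  0.    ]
 [ 0.     -0.     -1.    ]]
```

Request:
jog_arm --pt "-1 3 3.1 0 0 0 0" --pt "-1 6 6.2 0 0 0 0" --pt "-1 9 9.3 0 0 0 0" --pt "-1 12 12.4 0 0 0 0" --pt "-1 15 15.5 0 0 0 0" --pt "-1 18 18.6 -1 0 0 0" --pt "-1 21 21.7 -2 0 0 0" --pt "-1 24 24.8 -3 0 0 0" --pt "-1 27 27.9 -4 0 0 0" --pt "-1 30 31 -5 0 0 0" --pt "-1 33 34.1 -6 0 0 0" --pt "-1 35.5 37 -7 0 0 0" --squeeze 50

```text
t: 1.9
tool_pos: [0.5694, -0.2261, 0.1661]
orientation: [0.0, 0.983, 0.184, 0.0]
force: [0.5, -0.8, 0.5]
width: 0.0854
```

Request:
jog_arm --pt "-1 0.6 0.6 -0.5 0 0 0" --pt "-1 1.1 1.1 -1 0 0 0" --pt "-1 1.1 1.1 -1 0 0 0" --pt "-1 1.1 1.1 -1 0 0 0"

```text
t: 2.23
tool_pos: [0.5782, -0.2177, 0.1561]
orientation: [0.0, 0.983, 0.184, -0.001]
force: [-0.1, -0.4, 0.2]
width: 0.0856
```

Run:
```python
from h import *
np.set_printoptions(precision=4,suppress=True)
o=robot.get_obs();i=robot.camera_info('wrist');snap('wrist','w1.png')
print(o['t'],o['tool_pos'],o['orientation'],o['joint_positions'],o['dq'],o['force'])
for n in ['nut_mid']:
    for r in robot.recognise('wrist',n)[:3]: print(n,np.round(r['bbox'],1),round(r['confidence'],2),atz('wrist',*r['bbox'][:2],.02,i))
print(proj('wrist',[.592,-.2,.03]))
import pickle;pickle.dump(i,open('w1.pkl','wb'))
```

```text
2.2333 [ 0.5782 -0.2177  0.1561] [ 0.0002  0.983   0.1838 -0.0006] [ 0.4954  0.5661 -0.2853  1.6245  0.1842  0.9784 -1.0522] [ 0.0241 -0.0165  0.011  -0.0024  0.002   0.0026  0.0017] [-0.1317 -0.352   0.1802]
nut_mid [106.6  92.   80.2  77.6] 0.98 [ 0.6046 -0.0804  0.02  ]
nut_mid [318.9  20.4  76.9  40.9] 0.84 [ 0.7175 -0.2226  0.02  ]
nut_mid [ 75.8 210.9  77.9  63.4] 0.82 [ 0.4928 -0.0805  0.02  ]
[234.3639 158.8888]
```

View pics/w1.png

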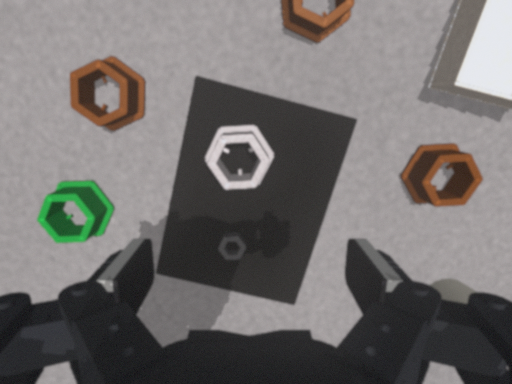

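The wrist view shows the steel nut at about (240,157) with its lugs visible in the bore, and the small nut at (232,247). I'll fit the nut's silhouette to get its position and yaw.

```bash
cat > fit.py <<'E'
from h import *
from scipy.optimize import minimize
def hexp(r_af,yaw,x,y,z):
    a=np.radians(yaw+30+60*np.arange(6));r=r_af/2/np.cos(np.pi/6)
    return np.stack([x+r*np.cos(a),y+r*np.sin(a),np.full(6,z)],1)
def pr(X,i):
    p=X@np.array(i['R']).T+np.array(i['t']);q=p@np.array(i['camera_matrix']).T;return q[:,:2]/q[:,2:]
def sil(par,i,S=4,sh=(384,512)):
    x,y,z,yaw=par; m=np.zeros((sh[0]*S,sh[1]*S),np.uint8)
    for af,z0,z1 in [(.057,0,.004),(.046,.004,.030)]:
        P=np.vstack([hexp(af,yaw,x,y,z+z0),hexp(af,yaw,x,y,z+z1)])
        h=cv2.convexHull(((pr(P,i)+.5)*S-.5).astype(np.float32)).round().astype(np.int32)
        cv2.fillPoly(m,[h],255)
    return cv2.resize(m,(sh[1],sh[0]),interpolation=cv2.INTER_AREA)/255.
E
python3 - <<'E'
from fit import *
import pickle
i=pickle.load(open('w1.pkl','rb'))
im=cv2.imread('pics/w1.png').astype(float)
g=im.mean(2); 
c=im[120:195,200:280]
m=(g>95).astype(np.uint8); m[:, :190]=0;m[:,290:]=0;m[:110]=0;m[205:]=0
cs,_=cv2.findContours(m,cv2.RETR_EXTERNAL,cv2.CHAIN_APPROX_NONE);cc=max(cs,key=cv2.contourArea)
M=np.zeros(m.shape,np.uint8);cv2.fillPoly(M,[cc],1);print(cv2.boundingRect(cc),cv2.contourArea(cc))
def cost(p): return np.abs(sil([p[0],p[1],p[2],p[3]*1000],i)-M).sum()
best=None
for zz in [0.001,.003,.006]:
  for yaw in range(0,60,10):
    r=minimize(cost,[.592,-.2,zz,yaw/1000],method='Nelder-Mead',options=dict(initial_simplex=[[.592,-.2,zz,yaw/1000],[.597,-.2,zz,yaw/1000],[.592,-.195,zz,yaw/1000],[.592,-.2,zz+.004,yaw/1000],[.592,-.2,zz,(yaw+8)/1000]],maxiter=150))
    print(zz,yaw,r.x,r.fun)
    if best is None or r.fun<best.fun:best=r
print(best.x,best.fun)
s=sil([*best.x[:3],best.x[3]*1000],i)
v=im.copy();e=cv2.Canny((s*255).astype(np.uint8),100,200)>0
v=cv2.resize(v[100:210,180:300],None,fx=5,fy=5,interpolation=cv2.INTER_CUBIC)
from fit import pr,hexp
for af,z0 in [(.057,0),(.046,.03),(.057,.004)]:
    P=(pr(hexp(af,best.x[3]*1000,best.x[0],best.x[1],best.x[2]+z0),i)-[180,100]+.5)*5
    cv2.polylines(v,[P.round().astype(int)],True,(0,0,255),1)
cv2.imwrite('pics/w1z.png',v)
E
```

```text
(204, 124, 71, 67) 3415.5
0.001 0 [ 0.59116003 -0.2024138   0.00246103  0.02325511] 123.34901960784313
0.001 10 [ 0.59159676 -0.20236344  0.00575555  0.02391525] 76.52156862745097
0.001 20 [ 0.5918503  -0.20252661  0.00680604  0.0241363 ] 65.84705882352941
0.001 30 [ 0.59183854 -0.20250246  0.00676171  0.02414929] 65.77254901960785
0.001 40 [ 0.59199525 -0.20243252  0.00733644  0.02443045] 64.6156862745098
0.001 50 [ 0.59183232 -0.20239681  0.00678075  0.08438578] 67.37647058823529
0.003 0 [ 0.59203179 -0.20250693  0.00771026  0.02449157] 64.92549019607844
0.003 10 [ 0.59201714 -0.20253994  0.00710608  0.0244291 ] 64.10588235294118
0.003 20 [ 0.59197854 -0.20247796  0.00714864  0.02459909] 64.72156862745098
0.003 30 [ 0.5920633  -0.20239372  0.00751055  0.02436773] 64.6156862745098
0.003 40 [ 0.59202881 -0.20255104  0.00729879  0.02443613] 64.10588235294118
0.003 50 [ 0.59238529 -0.20239641  0.00988728  0.08430399] 77.37647058823529
0.006 0 [ 0.59203744 -0.20246376  0.00749976  0.02432537] 64.49803921568628
0.006 10 [ 0.59122589 -0.20264461  0.00428485  0.02290155] 98.35294117647058
0.006 20 [ 0.59222117 -0.20251251  0.00806475  0.02454121] 66.8078431372549
0.006 30 [ 0.59221476 -0.20244937  0.00828249  0.02454485] 66.2392156862745
0.006 40 [ 0.59259486 -0.20231057  0.01082199  0.02452039] 92.03529411764706
0.006 50 [ 0.5913316  -0.20250837  0.00460543  0.08399647] 85.12156862745098
[ 0.59201714 -0.20253994  0.00710608  0.0244291 ] 64.10588235294118[ WARN:0@6.226] global loadsave.cpp:1063 imwrite_ Unsupported depth image for selected encoder is fallbacked to CV_8U.
```

View pics/w1z.png

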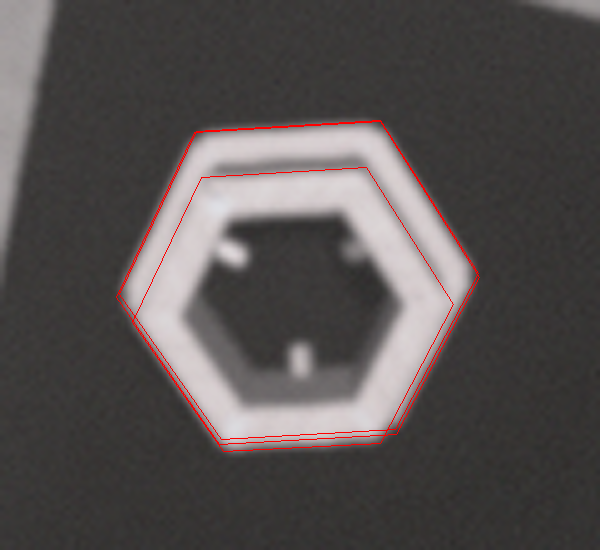

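Request:
jog_arm --pt "-1 0.4 0.4 -1 0 0 -6.7" --pt "-1 0.8 0.9 -2 0 0 -13.4" --pt "-1 1.2 1.3 -3 0 0 -20.1" --pt "-1 1.36 1.52 -4 0 0 -26.9" --pt "-1 1.36 1.52 -5.5 0 0 -26.9" --pt "-1 1.36 1.52 -7 0 0 -26.9" --pt "-1 1.36 1.52 -7.5 0 0 -26.9" --pt "-1 1.36 1.52 -7.5 0 0 -26.9" --pt "-1 1.36 1.52 -7.5 0 0 -26.9"

```text
t: 3.08
tool_pos: [0.5924, -0.2024, 0.082]
orientation: [0.0, 0.999, -0.05, 0.0]
force: [0.4, -0.3, 1.2]
width: 0.0856
```

Run:
```python
from h import *
np.set_printoptions(precision=4,suppress=True)
o=robot.get_obs();i=robot.camera_info('wrist');snap('wrist','w2.png')
print(o['t'],o['tool_pos'],o['orientation'],o['joint_positions'],o['force'])
import pickle;pickle.dump(i,open('w2.pkl','wb'))
q=o['orientation'];print(2*np.degrees(np.arctan2(q[2],q[1])))
p=o['tool_pos'];print('tcp axis at z .03',proj('wrist',[p[0],p[1],.03],i))
```

```text
3.0833 [ 0.5924 -0.2024  0.082 ] [ 0.0002  0.9987 -0.0501  0.0002] [ 0.3763  0.6498 -0.142   1.6828  0.1181  0.8169 -1.489 ] [ 0.404  -0.2959  1.2285]
-5.74145753716589
tcp axis at z .03 [248.7679 209.3534]
```

View pics/w2.png

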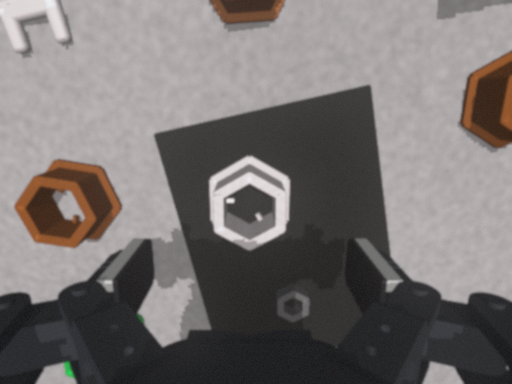

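The nut is centred between the jaws at column 249 with its flats square to the pads. The small nut at (293,305) is clear of both fingers.

Request:
jog_arm --pt "-1 0 0 -2.5 0 0 0" --pt "-1 0 0 -5 0 0 0" --pt "-1 0 0 -6.5 0 0 0" --pt "-1 0 0 -7.2 0 0 0" --pt "-1 0 0 -7.2 0 0 0" --pt "1 0 0 -7.2 0 0 0" --pt "1 0 0 -7.2 0 0 0" --pt "1 0 0 -7.2 0 0 0" --pt "1 0 0 -7.2 0 0 0" --pt "1 0 0 -7.2 0 0 0" --pt "1 0 0 -7.2 0 0 0"

```text
t: 4.05
tool_pos: [0.5935, -0.2017, 0.0109]
orientation: [0.0, 0.999, -0.049, 0.001]
force: [-0.1, 0.3, 5.1]
width: 0.0449
```

Run:
```python
from h import *
np.set_printoptions(precision=4,suppress=True)
o=robot.get_obs();snap('wrist','w3.png')
print(o['t'],o['tool_pos'],o['orientation'],o['joint_positions'],o['force'],o['torque'],o['width'])
```

```text
4.05 [ 0.5935 -0.2017  0.0109] [ 0.0004  0.9988 -0.0494  0.0013] [ 0.3649  0.7412 -0.1268  1.7353  0.138   0.6711 -1.5067] [-0.0893  0.2972  5.1341] [0.1047 0.1642 0.0108] 0.04485325786292993
```

View pics/w3.png

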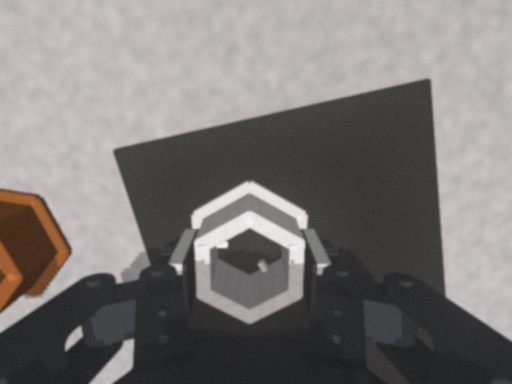

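Gripped: width 44.9 mm, and the flange is visible below the fingertips. Next I lift, carry towards the stud and turn +120° on the way, so joint 7 ends up mid-range.

Request:
jog_arm --pt "1 0 0 1.5 0 0 0" --pt "1 0 0 4.5 0 0 6" --pt "1 0 1 8 0 0 13" --pt "1 0 3 11 0 0 20" --pt "1 0 6 13.5 0 0 27" --pt "1 0 9 15.5 0 0 34" --pt "1 0 12 17 0 0 41" --pt "1 -0.5 15 18 0 0 48" --pt "1 -0.8 18 18.9 0 0 55" --pt "1 -1.1 21 18.9 0 0 62" --pt "1 -1.4 23.5 18.9 0 0 69" --pt "1 -1.6 25.5 18.9 0 0 76"

```text
t: 5.1
tool_pos: [0.5758, 0.0563, 0.1992]
orientation: [0.0, 0.815, 0.579, 0.0]
force: [0.7, -0.7, -3.2]
width: 0.045
```

Request:
jog_arm --pt "1 -0.2 1.5 0 0 0 7" --pt "1 -0.3 3 0 0 0 14" --pt "1 -0.4 4 0 0 0 21" --pt "1 -0.5 4.8 0 0 0 28" --pt "1 -0.5 4.8 0 0 0 35" --pt "1 -0.5 4.8 0 0 0 42" --pt "1 -0.5 4.8 0 0 0 45" --pt "1 -0.5 4.8 0 0 0 45" --pt "1 -0.5 4.8 0 0 0 45"

```text
t: 5.85
tool_pos: [0.5714, 0.1014, 0.1984]
orientation: [0.0, 0.536, 0.844, -0.0]
force: [-0.5, -0.9, -2.4]
width: 0.0449
```

Run:
```python
from h import *
np.set_printoptions(precision=4,suppress=True)
o=robot.get_obs();i=robot.camera_info('wrist');snap('wrist','w4.png')
print(o['t'],o['tool_pos'],o['orientation'],o['joint_positions'],o['force'],o['torque'],o['width'])
import pickle;pickle.dump((i,o),open('w4.pkl','wb'))
print(proj('wrist',[.544,.165,.1395],i),proj('wrist',[.544,.165,.112],i))
```

```text
5.85 [0.5714 0.1014 0.1984] [ 0.      0.5358  0.8443 -0.0001] [ 0.2635  0.5477 -0.7739  1.667   0.4207  1.1012 -0.1918] [-0.4688 -0.8776 -2.4244] [ 0.0115  0.0011 -0.0328] 0.0448828706364109
[254.0556  97.773 ] [253.4718  98.4319]
```

View pics/w4.png

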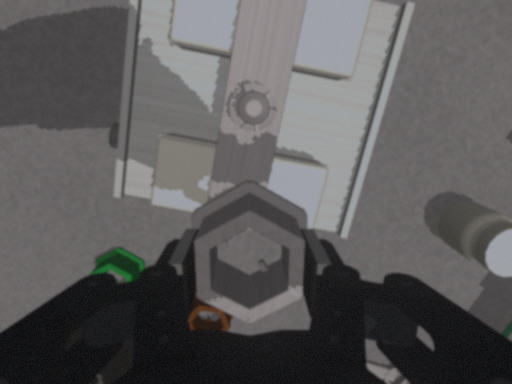

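Run:
```python
import cv2
im=cv2.imread('pics/w4.png')
cv2.imwrite('pics/w4z.png',cv2.resize(im[67:147,204:304],None,fx=7,fy=7,interpolation=cv2.INTER_CUBIC))
cv2.imwrite('pics/w4n.png',cv2.resize(im[170:330,170:330],None,fx=3.7,fy=3.7,interpolation=cv2.INTER_CUBIC))
```

```text
(no output)
```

View pics/w4z.png

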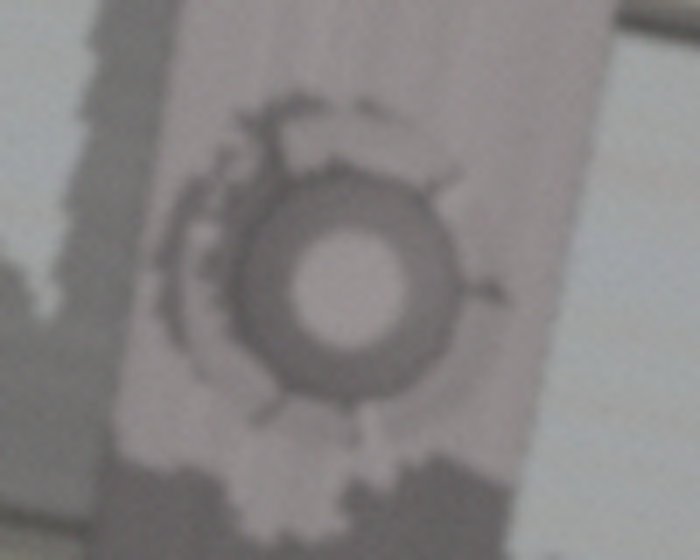

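View pics/w4n.png

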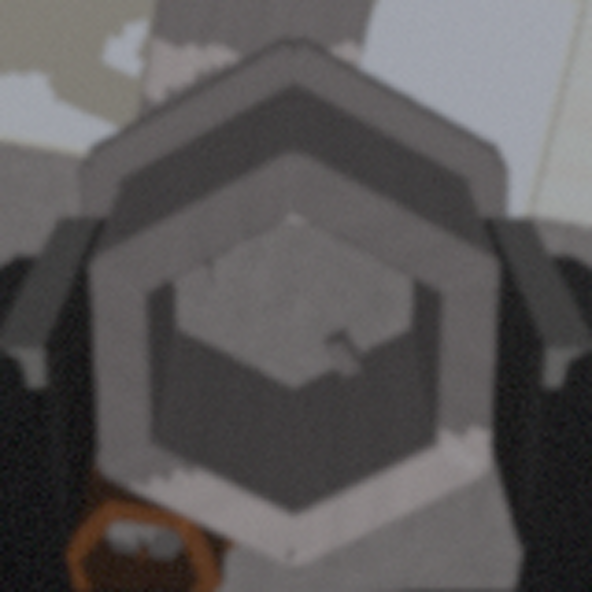

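Run:
```python
from fit import *
import pickle
from scipy.optimize import least_squares
np.set_printoptions(precision=4,suppress=True)
i,o=pickle.load(open('w4.pkl','rb'));p=o['tool_pos']
s=3.7
T=np.array([(293,152),(499,265),(493,467),(291,567),(98,470),(92,265)])
F=np.array([(295,38),(505,155),(82,160)])
f=lambda P:(P+.5)/s-.5+170
T=f(T);F=f(F)
yaw0=115.2-90
def near(A,B): # for each A nearest in B
    return A-B[np.argmin(((A[:,None]-B[None])**2).sum(2),1)]
def res(q):
    x,y,z,yaw=q[0],q[1],q[2],q[3]*100
    a=pr(hexp(.046,yaw,x,y,z+.03),i)
    b=np.vstack([pr(hexp(.057,yaw,x,y,z+.004),i)])
    return np.concatenate([near(T,a).ravel(),near(F,b).ravel()])
r=least_squares(res,[p[0],p[1],p[2]-.008,yaw0/100],x_scale=[.01,.01,.01,.01],diff_step=1e-5)
print('nut',r.x,np.abs(r.fun).max(),r.fun.round(1)); print('rel tcp',r.x[:3]-p)
for uv,z in [((253.3,108),.1395),((253,107.5),.1325)]:
    w=atz('wrist',*uv,z,i);print('stud',w,'shift from nut',w[:2]-r.x[:2],'from tcp',w[:2]-p[:2])
# bar edges near the stud row: use z .112
g=lambda u,v:((u+.5)/7-.5+204,(v+.5)/7-.5+67)
for e in [(178,20),(122,420),(614,20),(515,470)]: print(atz('wrist',*g(*e),.112,i))
A,B,C,D=[atz('wrist',*g(*e),.112,i)[:2] for e in [(178,20),(122,420),(614,20),(515,470)]]
d=(A-B)/np.linalg.norm(A-B);d2=(C-D)/np.linalg.norm(C-D);n=np.array([-d2[1],d2[0]]);print(d,d2,'width',abs(n@(A-C)),'mid to stud',n@(w[:2]-(A+C)/2))
```

```text
nut [0.5719 0.0989 0.1875 0.2536] 1.101934014519486 [-0.2  0.4  0.1  0.8  1.1 -0.7 -1.1  0.3 -0.7 -0.1  0.6  0.5  0.3 -0.3
 -0.9 -1.1  0.6 -0. ]
rel tcp [ 0.0004 -0.0024 -0.011 ]
stud [0.5462 0.1594 0.1395] shift from nut [-0.0257  0.0605] from tcp [-0.0253  0.058 ]
stud [0.546  0.1595 0.1325] shift from nut [-0.0259  0.0606] from tcp [-0.0255  0.0582]
[0.5211 0.1749 0.112 ]
[0.5315 0.1381 0.112 ]
[0.5589 0.1927 0.112 ]
[0.5694 0.1505 0.112 ]
[-0.2725  0.9621] [-0.2405  0.9707] width 0.04100081211191117 mid to stud 6.038354299933649e-05
```

Through the same wrist camera, the stud tip at (253,108) lies −25.8 mm in x and +60.5 mm in y from the held nut, and the bar width checks at 41 mm. I'll move over it, stop 12 mm above the tip, and look again.

Request:
jog_arm --pt "1 -1 2.5 0 0 0 0" --pt "1 -2 5 -0.5 0 0 0" --pt "1 -2.6 6.05 -1.5 0 0 0" --pt "1 -2.6 6.05 -3 0 0 0" --pt "1 -2.6 6.05 -3.5 0 0 0" --pt "1 -2.6 6.05 -3.5 0 0 0" --pt "1 -2.6 6.05 -3.5 0 0 0"

```text
t: 6.48
tool_pos: [0.5459, 0.1615, 0.1634]
orientation: [0.0, 0.536, 0.845, -0.0]
force: [-0.1, -0.1, -1.2]
width: 0.0453
```

Run:
```python
from h import *
np.set_printoptions(precision=4,suppress=True)
o=robot.get_obs();i=robot.camera_info('wrist');im=snap('wrist','w5.png');snap('scene','s5.png');snap('side','d5.png')
print(o['t'],o['tool_pos'],o['orientation'],o['joint_positions'],o['force'],o['torque'],o['width'])
import pickle;pickle.dump((i,o),open('w5.pkl','wb'))
im=cv2.imread('pics/w5.png');cv2.imwrite('pics/w5n.png',cv2.resize(im[170:330,150:350],None,fx=3.7,fy=3.7,interpolation=cv2.INTER_CUBIC))
a=cv2.imread('pics/s5.png')[60:150,250:370];b=cv2.imread('pics/d5.png')[215:325,170:290]
a=cv2.resize(a,(480,360),interpolation=cv2.INTER_CUBIC);b=cv2.resize(b,None,fx=360/110,fy=360/110,interpolation=cv2.INTER_CUBIC)
cv2.imwrite('pics/sd5.png',np.hstack([a,b])[:, :800])
```

```text
6.4833 [0.5459 0.1615 0.1634] [ 0.      0.5355  0.8445 -0.0003] [ 0.1451  0.5661 -0.7559  1.7435  0.4488  1.0134 -0.3361] [-0.1254 -0.1069 -1.1818] [-0.0241 -0.0258  0.0538] 0.045318270893279056
```

View pics/w5n.png

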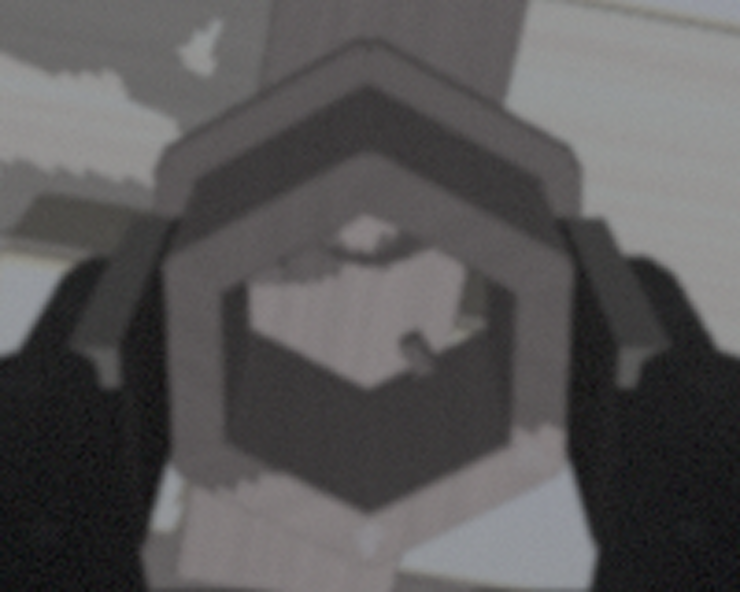

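View pics/sd5.png

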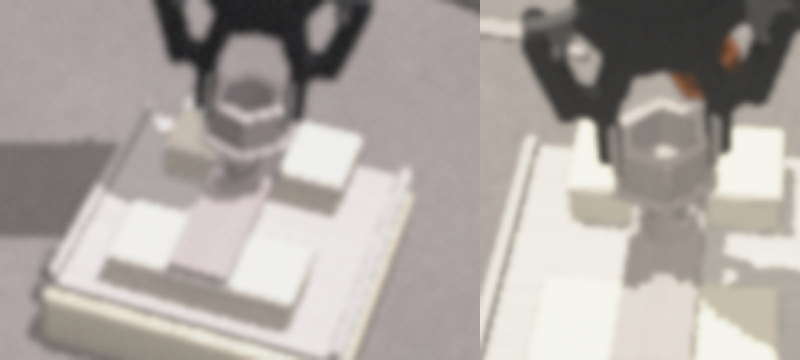

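Run:
```python
from fit import *
import pickle
np.set_printoptions(precision=4,suppress=True)
i,o=pickle.load(open('w5.pkl','rb'));p=o['tool_pos']
n=p+[.0004,-.0024,0]
a=np.linspace(0,2*np.pi,40)
im=cv2.imread('pics/w5n.png')
L=lambda P:((P+.5-[150,170])*3.7).round().astype(int)
def circ(x,y,z,r,c):
    P=np.stack([x+r*np.cos(a),y+r*np.sin(a),np.full(40,z)],1)
    cv2.polylines(im,[L(pr(P,i))],True,c,1)
circ(n[0],n[1],.1395,.005,(0,0,255));circ(n[0],n[1],.1325,.0105,(0,255,0))
circ(.5461,.1595,.1395,.005,(255,0,0))
for zz in (.011,.010,.009):
  cv2.polylines(im,[L(pr(hexp(.057,25.4,n[0],n[1],p[2]-zz+.004),i))],True,(0,255,255),1)
  cv2.polylines(im,[L(pr(hexp(.046,25.4,n[0],n[1],p[2]-zz+.03),i))],True,(0,255,255),1)
cv2.imwrite('pics/w5o.png',im)
# scene + side: predicted stud
for c in ['scene','side']:
    for X in ([.546,.1595,.1395],[.544,.165,.1395],[.546,.1595,.112]): print(c,proj(c,X))
for uv in [(253.3,228),]: print(atz('wrist',250.1,228.4,.1395,i))
```

```text
scene [309.8859  97.5891]
scene [310.3444  96.1854]
scene [308.9696 105.3377]
side [227.7319 271.9654]
side [227.7214 274.4408]
side [228.0567 282.0421]
[0.5462 0.1605 0.1395]
```

View pics/w5o.png

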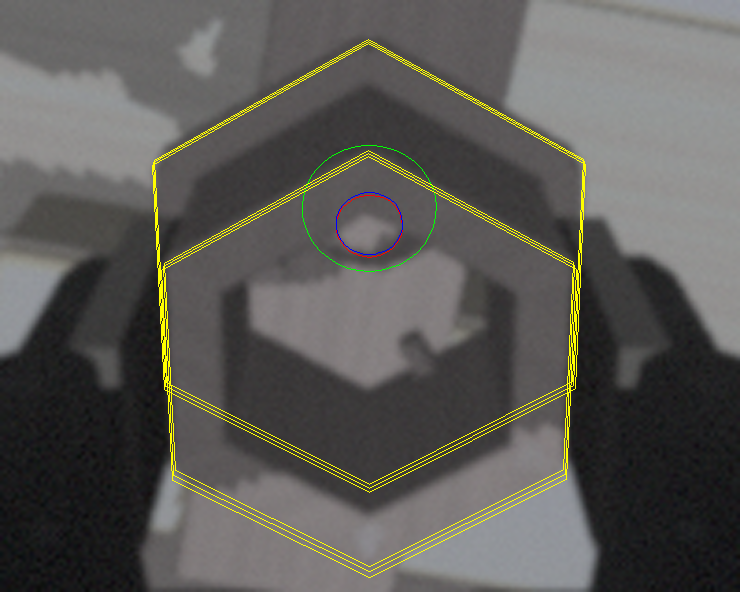

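The overlay puts the stud tip within about 1 mm of the nut's axis. I'll lower it slowly and watch the force.

Request:
jog_arm --pt "1 0 0 -0.8 0 0 0" --pt "1 0 0 -1.3 0 0 0" --pt "1 0 0 -1.6 0 0 0" --pt "1 0 0 -1.9 0 0 0" --pt "1 0 0 -2.2 0 0 0" --pt "1 0 0 -2.5 0 0 0" --pt "1 0 0 -2.5 0 0 0"

```text
t: 7.22
tool_pos: [0.5457, 0.1619, 0.1377]
orientation: [0.0, 0.535, 0.845, -0.0]
force: [0.5, -0.9, -3.6]
width: 0.0451
```

Request:
jog_arm --pt "1 0 0 -0.1 0 0 0" --pt "1 0 0 -0.2 0 0 0" --pt "1 0 0 -0.3 0 0 0" --pt "1 0 0 -0.3 0 0 0"

```text
t: 7.55
tool_pos: [0.5461, 0.1621, 0.1354]
orientation: [0.0, 0.535, 0.845, 0.0]
force: [2.7, -1.3, -1.9]
width: 0.0451
```

Request:
jog_arm --pt "1 0 0 -0.1 0 0 0" --pt "1 0 0 -0.2 0 0 0" --pt "1 0 0 -0.2 0 0 0"

```text
t: 7.8
tool_pos: [0.546, 0.162, 0.1333]
orientation: [0.0, 0.535, 0.845, 0.0]
force: [4.1, -1.5, -1.6]
width: 0.045
```

Request:
jog_arm --pt "1 0.05 0 -0.1 0 0 0" --pt "1 0.05 0 -0.2 0 0 0" --pt "1 0.05 0 -0.2 0 0 0"

```text
t: 8.05
tool_pos: [0.546, 0.162, 0.1311]
orientation: [-0.0, 0.535, 0.845, -0.0]
force: [1.9, -1.6, -1.5]
width: 0.0452
```

Request:
jog_arm --pt "1 0.02 -0.02 -0.1 0 0 0" --pt "1 0.02 -0.02 -0.15 0 0 0" --pt "1 0.02 -0.02 -0.15 0 0 0"

```text
t: 8.3
tool_pos: [0.546, 0.1619, 0.1296]
orientation: [-0.0, 0.535, 0.845, -0.0]
force: [1.3, -1.4, -1.8]
width: 0.0452
```

Request:
jog_arm --pt "1 0.02 -0.02 -0.1 0 0 0" --pt "1 0.02 -0.02 -0.15 0 0 0" --pt "1 0.02 -0.02 -0.15 0 0 0"

```text
t: 8.55
tool_pos: [0.5461, 0.1619, 0.1281]
orientation: [-0.0, 0.535, 0.845, -0.0]
force: [0.3, -0.7, -2.0]
width: 0.0452
```

Request:
jog_arm --pt "1 0 0 -0.1 0 0 0" --pt "1 0 0 -0.1 0 0 0"

```text
t: 8.72
tool_pos: [0.5463, 0.1619, 0.1276]
orientation: [-0.0, 0.535, 0.845, -0.0]
force: [-1.5, -1.2, 1.8]
width: 0.045
```

Request:
jog_arm --pt "1 0 0 -0.1 0 0 0" --pt "1 0 0 -0.1 0 0 0"

```text
t: 8.88
tool_pos: [0.5463, 0.162, 0.1274]
orientation: [0.0, 0.535, 0.845, -0.0]
force: [-2.5, -3.3, 9.7]
width: 0.045
```

Contact at TCP z ≈ 0.1275. I'll ease the pressure and turn anticlockwise in small steps.

Request:
jog_arm --pt "1 0 0 0.05 0 0 0" --pt "1 0 0 0.08 0 0 5" --pt "1 0 0 0.1 0 0 10" --pt "1 0 0 0.1 0 0 10"

```text
t: 9.22
tool_pos: [0.5464, 0.1616, 0.1281]
orientation: [0.0, 0.457, 0.89, -0.0]
force: [-1.7, -3.1, 8.6]
width: 0.0449
```

```bash
cat > st.py <<'E'
from h import *
np.set_printoptions(precision=4,suppress=True)
o=robot.get_obs();q=o['orientation']
print(o['t'],o['tool_pos'],'yaw',2*np.degrees(np.arctan2(q[2],q[1])),'F',o['force'],'T',o['torque'],'q7',o['joint_positions'][6],'q',o['joint_positions'])
E
python3 st.py
```

```text
9.2167 [0.5464 0.1616 0.1281] yaw 125.63386176324482 F [-1.7351 -3.1391  8.6071] T [-0.8881  0.3868  0.0405] q7 -0.22350508531354107 q [ 0.1542  0.6185 -0.7805  1.7851  0.5234  0.9575 -0.2235]
```

Request:
jog_arm --pt "1 0 -0.02 0.03 0 0 6" --pt "1 0 -0.02 0.06 0 0 12" --pt "1 0 -0.02 0.06 0 0 12"

```text
t: 9.47
tool_pos: [0.5462, 0.1614, 0.1288]
orientation: [0.0, 0.361, 0.933, -0.0]
force: [-3.3, -3.3, 9.1]
width: 0.0447
```

Request:
jog_arm --pt "1 0 0 0.03 0 0 6" --pt "1 0 0 0.06 0 0 12" --pt "1 0 0 0.06 0 0 12"

```text
t: 9.72
tool_pos: [0.5461, 0.1611, 0.1295]
orientation: [0.0, 0.261, 0.965, -0.001]
force: [-3.4, -6.1, 12.6]
width: 0.045
```

Request:
jog_arm --pt "1 -0.02 -0.04 0.07 0 0 6" --pt "1 -0.02 -0.04 0.11 0 0 12" --pt "1 -0.02 -0.04 0.11 0 0 12"

```text
t: 9.97
tool_pos: [0.546, 0.1609, 0.1303]
orientation: [-0.0, 0.159, 0.987, -0.0]
force: [-2.2, -4.0, 8.4]
width: 0.0449
```

Request:
jog_arm --pt "1 0 0 0.04 0 0 6" --pt "1 0 0 0.08 0 0 12" --pt "1 0 0 0.08 0 0 12"

```text
t: 10.22
tool_pos: [0.5458, 0.1607, 0.1305]
orientation: [-0.0, 0.056, 0.998, -0.0]
force: [-3.1, -3.6, 5.3]
width: 0.0449
```

Request:
jog_arm --pt "1 -0.01 -0.01 0 0 0 6" --pt "1 -0.01 -0.01 0 0 0 6"

```text
t: 10.38
tool_pos: [0.5458, 0.1604, 0.1299]
orientation: [-0.001, 0.005, 1.0, -0.0]
force: [-1.2, -3.4, 0.1]
width: 0.0452
```

Request:
jog_arm --pt "1 -0.01 -0.01 0 0 0 6" --pt "1 -0.01 -0.01 0 0 0 6"

```text
t: 10.55
tool_pos: [0.5458, 0.1605, 0.1297]
orientation: [-0.001, -0.046, 0.999, -0.0]
force: [-0.7, -2.8, -2.0]
width: 0.045
```

Contact was lost at z ≈ 0.1297, so the lugs went over the edge. I'll lower gently to find where it rests.

Request:
jog_arm --pt "1 0 -0.02 -0.1 0 0 0" --pt "1 0 -0.02 -0.2 0 0 0" --pt "1 0 -0.02 -0.2 0 0 0"

```text
t: 10.8
tool_pos: [0.5459, 0.1605, 0.1281]
orientation: [-0.0, -0.045, 0.999, -0.0]
force: [-0.8, -3.7, -2.9]
width: 0.0448
```

Request:
jog_arm --pt "1 0 0 -0.1 0 0 0" --pt "1 0 0 -0.1 0 0 0"

```text
t: 10.97
tool_pos: [0.5459, 0.1605, 0.1273]
orientation: [-0.0, -0.046, 0.999, -0.0]
force: [-1.9, -4.5, -0.5]
width: 0.0452
```

Request:
jog_arm --pt "1 0 -0.02 -0.1 0 0 0" --pt "1 0 -0.02 -0.1 0 0 0"

```text
t: 11.13
tool_pos: [0.5459, 0.1605, 0.1262]
orientation: [-0.0, -0.046, 0.999, -0.0]
force: [-1.6, -2.7, -1.1]
width: 0.0448
```

Request:
jog_arm --pt "1 0 0 -0.05 0 0 0" --pt "1 0 0 -0.05 0 0 0"

```text
t: 11.3
tool_pos: [0.546, 0.1605, 0.1258]
orientation: [-0.0, -0.046, 0.999, -0.0]
force: [-2.4, -5.3, -1.9]
width: 0.045
```

Request:
jog_arm --pt "1 0 -0.02 -0.1 0 0 0" --pt "1 0 -0.02 -0.1 0 0 0"

```text
t: 11.47
tool_pos: [0.546, 0.1604, 0.1248]
orientation: [-0.0, -0.047, 0.999, 0.0]
force: [-1.4, -4.1, 0.1]
width: 0.0447
```

Request:
jog_arm --pt "1 0 0 -0.08 0 0 0" --pt "1 0 0 -0.08 0 0 0"

```text
t: 11.63
tool_pos: [0.5461, 0.1605, 0.1245]
orientation: [0.0, -0.047, 0.999, -0.0]
force: [-2.9, -4.7, 3.7]
width: 0.045
```

Contact again at z ≈ 0.1245. That is 6.1 mm below the crest at 0.1306, which matches the full drop to 5 mm and is too deep for the smaller one. I'll check torque, then turn clockwise gently.

```bash
python3 st.py; python3 -c "
from h import *
im=snap('side','d6.png');im=cv2.imread('pics/d6.png');cv2.imwrite('pics/d6z.png',cv2.resize(im[225:315,175:285],None,fx=6,fy=6,interpolation=cv2.INTER_CUBIC))"
```

```text
11.6333 [0.5461 0.1605 0.1245] yaw 185.34273389893875 F [-2.8613 -4.7284  3.728 ] T [-1.1424  0.628  -0.0142] q7 0.6320562696098136 q [ 0.2909  0.7226 -1.0585  1.7893  0.7169  1.0712  0.6321]
```

View pics/d6z.png

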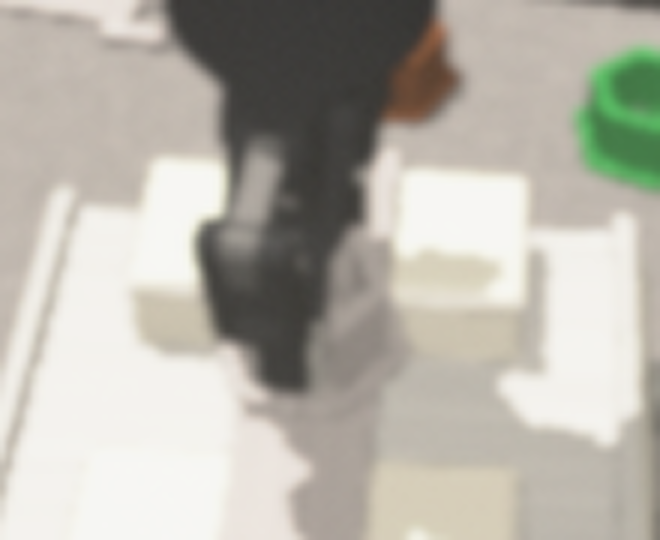

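Request:
jog_arm --pt "1 0 -0.02 0 0 0 -5" --pt "1 0 -0.02 -0.05 0 0 -10" --pt "1 0 -0.02 -0.05 0 0 -10"

```text
t: 11.93
tool_pos: [0.5461, 0.1605, 0.1239]
orientation: [0.0, 0.042, 0.999, 0.0]
force: [-2.2, -3.5, 0.5]
width: 0.045
```

```bash
python3 st.py
```

```text
11.9333 [0.5461 0.1605 0.1239] yaw 175.13149372226508 F [-2.1654 -3.4681  0.5486] T [-0.8023  0.4764 -0.0093] q7 0.48345673571950487 q [ 0.2708  0.7034 -1.0116  1.7904  0.6866  1.0454  0.4835]
```

The nut goes down as it turns clockwise with no resisting torque, so the thread has caught. Carrying on.

Request:
jog_arm --pt "1 0 -0.02 -0.06 0 0 -6" --pt "1 0 -0.02 -0.1 0 0 -12" --pt "1 0 -0.02 -0.1 0 0 -12"

```text
t: 12.18
tool_pos: [0.5462, 0.1608, 0.1231]
orientation: [0.0, 0.146, 0.989, 0.0]
force: [-3.1, -1.9, 3.0]
width: 0.0449
```

Request:
jog_arm --pt "1 0 0 -0.05 0 0 -6" --pt "1 0 0 -0.09 0 0 -12" --pt "1 0 0 -0.09 0 0 -12"

```text
t: 12.43
tool_pos: [0.5463, 0.1608, 0.1223]
orientation: [0.0, 0.247, 0.969, 0.001]
force: [-1.6, -1.4, 4.3]
width: 0.0452
```

```bash
python3 st.py
```

```text
12.4333 [0.5463 0.1608 0.1223] yaw 151.40009904451063 F [-1.5694 -1.4396  4.2721] T [-0.5948  0.4781 -0.0194] q7 0.13947329316394466 q [ 0.2179  0.6632 -0.9     1.7928  0.6144  0.9909  0.1395]
```

Request:
jog_arm --pt "1 0 0 -0.03 0 0 -6" --pt "1 0 0 -0.07 0 0 -12" --pt "1 0 0 -0.07 0 0 -12"

```text
t: 12.68
tool_pos: [0.5465, 0.161, 0.1215]
orientation: [0.0, 0.346, 0.938, 0.001]
force: [-1.1, 0.0, 4.9]
width: 0.0446
```

Request:
jog_arm --pt "1 0 0 -0.04 0 0 -6" --pt "1 0 0 -0.08 0 0 -12" --pt "1 0 0 -0.08 0 0 -12"

```text
t: 12.93
tool_pos: [0.5466, 0.161, 0.1208]
orientation: [0.0, 0.442, 0.897, 0.001]
force: [-1.3, -1.0, 6.1]
width: 0.045
```

```bash
python3 st.py
```

```text
12.9333 [0.5466 0.161  0.1208] yaw 127.56207305139414 F [-1.2999 -1.0481  6.0576] T [-0.2997  0.2741  0.0059] q7 -0.20281342836886712 q [ 0.158   0.6289 -0.7851  1.7948  0.5389  0.9436 -0.2028]
```

Request:
jog_arm --pt "1 0 0 -0.03 0 0 -5" --pt "1 0 0 -0.06 0 0 -10" --pt "1 0 0 -0.06 0 0 -10"

```text
t: 13.18
tool_pos: [0.5467, 0.1611, 0.1201]
orientation: [0.0, 0.518, 0.856, 0.001]
force: [-0.4, -0.0, 4.9]
width: 0.0448
```

```bash
python3 st.py
```

```text
13.1833 [0.5467 0.1611 0.1201] yaw 117.66011935418784 F [-0.3629 -0.0374  4.8814] T [-0.1371  0.0105 -0.115 ] q7 -0.3442985644490224 q [ 0.1313  0.6165 -0.7366  1.7956  0.507   0.9259 -0.3443]
```

Request:
jog_arm --pt "1 0 0 -0.03 0 0 -5" --pt "1 0 0 -0.06 0 0 -10" --pt "1 0 0 -0.06 0 0 -10"

```text
t: 13.43
tool_pos: [0.5469, 0.161, 0.1199]
orientation: [0.001, 0.59, 0.807, 0.001]
force: [0.1, -1.3, 8.0]
width: 0.0451
```

```bash
python3 st.py
```

```text
13.4333 [0.5469 0.161  0.1199] yaw 107.64730009169742 F [ 0.1264 -1.2571  8.0236] T [-0.2318  0.2202 -0.0962] q7 -0.4868634791920524 q [ 0.1037  0.6043 -0.6876  1.7961  0.4743  0.91   -0.4869]
```

Request:
jog_arm --pt "1 0 0 -0.01 0 0 -4" --pt "1 0 0 -0.03 0 0 -8" --pt "1 0 0 -0.03 0 0 -8"

```text
t: 13.68
tool_pos: [0.5471, 0.1611, 0.1199]
orientation: [0.001, 0.645, 0.764, 0.001]
force: [-0.5, -1.4, 10.8]
width: 0.0452
```

```bash
python3 st.py
```

```text
13.6833 [0.5471 0.1611 0.1199] yaw 99.71417652371873 F [-0.514  -1.3841 10.7884] T [-0.3436  0.3231 -0.0625] q7 -0.5995670890177089 q [ 0.0812  0.5952 -0.6486  1.7964  0.448   0.8984 -0.5996]
```

Run:
```python
from h import *
import pickle
np.set_printoptions(precision=4,suppress=True)
o=robot.get_obs();i=robot.camera_info('wrist')
for c in ['wrist','scene','side']: snap(c,c+'7.png')
pickle.dump((i,o),open('w7.pkl','wb'))
w=cv2.resize(cv2.imread('pics/wrist7.png')[160:330,150:350],(400,340),interpolation=cv2.INTER_CUBIC)
a=cv2.resize(cv2.imread('pics/scene7.png')[65:145,265:360],(400,340),interpolation=cv2.INTER_CUBIC)
b=cv2.resize(cv2.imread('pics/side7.png')[225:315,175:281],(400,340),interpolation=cv2.INTER_CUBIC)
cv2.imwrite('pics/a7.png',np.hstack([w,a]));cv2.imwrite('pics/b7.png',cv2.resize(b,(700,595),interpolation=cv2.INTER_CUBIC))
```

```text
(no output)
```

View pics/a7.png

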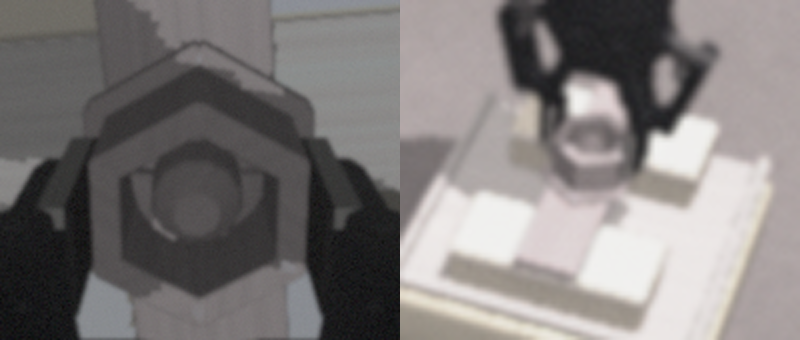

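View pics/b7.png

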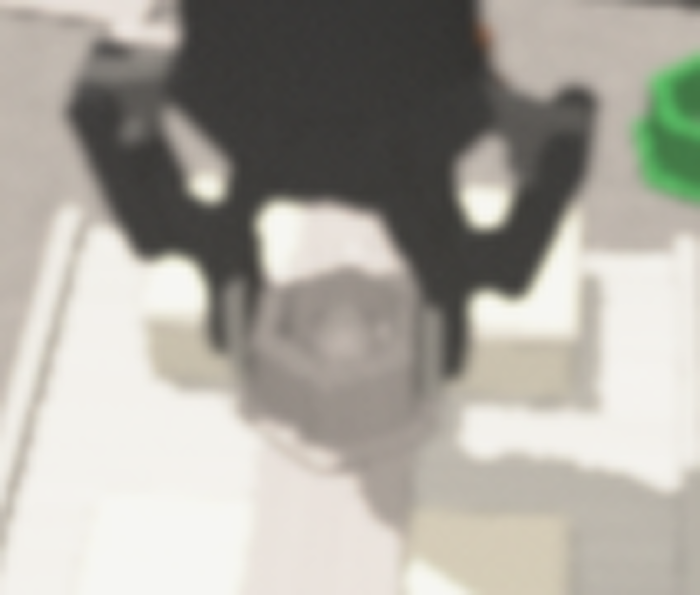

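Request:
jog_arm --pt "1 0 0 0 0 0 -4" --pt "1 0 0 0 0 0 -8" --pt "1 0 0 0 0 0 -8"

```text
t: 14.08
tool_pos: [0.5472, 0.1611, 0.1199]
orientation: [0.001, 0.696, 0.718, 0.001]
force: [0.8, -1.3, 10.4]
width: 0.045
```

```bash
python3 st.py
```

```text
14.0833 [0.5472 0.1611 0.1199] yaw 91.7110727204894 F [ 0.8351 -1.336  10.4096] T [-0.2857  0.3291 -0.1182] q7 -0.7127811430812127 q [ 0.0582  0.5867 -0.6093  1.7966  0.421   0.8877 -0.7128]
```

z held at 0.1199 through a further 16° clockwise with under 0.15 N·m of torque, so the flange is on the bar. I'll take off the pressure, open the jaws and retreat straight up.

Request:
jog_arm --pt "1 0 0 0.12 0 0 0" --pt "1 0 0 0.12 0 0 0" --pt "0.3 0 0 0.12 0 0 0" --pt "-1 0 0 0.12 0 0 0" --pt "-1 0 0 0.12 0 0 0" --pt "-1 0 0 0.12 0 0 0" --pt "-1 0 0 0.12 0 0 0" --pt "-1 0 0 0.12 0 0 0" --pt "-1 0 0 0.12 0 0 0"

```text
t: 14.83
tool_pos: [0.546, 0.16, 0.1198]
orientation: [-0.0, 0.699, 0.715, -0.0]
force: [0.6, 0.5, -0.2]
width: 0.0858
```

Request:
jog_arm --pt "-1 0 0 1 0 0 0" --pt "-1 0 0 3 0 0 0" --pt "-1 0 0 6 0 0 0" --pt "-1 0 0 8 0 0 0" --pt "-1 0 0 8 0 0 0" --pt "-1 0 0 8 0 0 0"

```text
t: 15.33
tool_pos: [0.5467, 0.1604, 0.2017]
orientation: [0.001, 0.699, 0.715, 0.001]
force: [0.3, 0.2, -0.6]
width: 0.0854
```

```bash
python3 st.py
python3 - <<'E'
from h import *
import pickle
o=robot.get_obs();i=robot.camera_info('wrist')
for c in ['wrist','scene','side']: snap(c,c+'8.png')
pickle.dump((i,o),open('w8.pkl','wb'))
a=cv2.resize(cv2.imread('pics/scene8.png')[65:145,265:360],(400,340),interpolation=cv2.INTER_CUBIC)
b=cv2.resize(cv2.imread('pics/side8.png')[225:315,175:281],(400,340),interpolation=cv2.INTER_CUBIC)
cv2.imwrite('pics/a8.png',np.hstack([a,b]))
E
```

```text
15.3333 [0.5467 0.1604 0.2017] yaw 91.34120334736993 F [ 0.2946  0.1859 -0.5545] T [-0.0641 -0.0423  0.0691] q7 -0.6474203785490453 q [ 0.0947  0.4993 -0.6566  1.694   0.3421  1.0625 -0.6474]
```

View pics/wrist8.png

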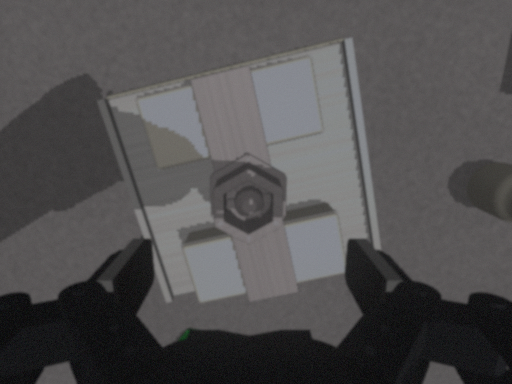

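View pics/a8.png

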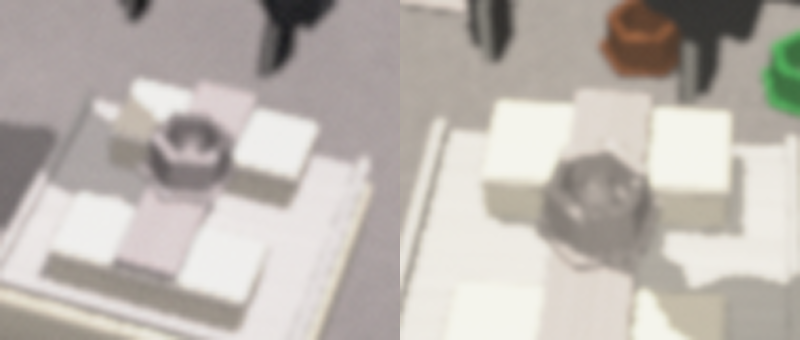

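Run:
```python
from fit import *
import pickle
i,o=pickle.load(open('w8.pkl','rb'))
ims=[]
for c,inf,(x0,y0,w,h) in [('side',robot.camera_info('side'),(190,240,70,70)),('scene',robot.camera_info('scene'),(280,75,60,60)),('wrist',i,(195,140,110,110))]:
    f=390/w
    im=cv2.resize(cv2.imread(f'pics/{c}8.png')[y0:y0+h,x0:x0+w],(390,390),interpolation=cv2.INTER_CUBIC)
    im2=im.copy()
    for zz,col,t in [(.112,(0,0,255),im),(.117,(255,0,0),im2)]:
        for af,d in [(.057,0),(.057,.004),(.046,.03)]:
            P=(pr(hexp(af,1.34,.5463,.160,zz+d),inf)+.5-[x0,y0])*f
            cv2.polylines(t,[P.round().astype(int)],True,col,1)
    cv2.imwrite(f'pics/ov_{c}.png',np.hstack([im,im2]))
```

```text
(no output)
```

View pics/ov_side.png

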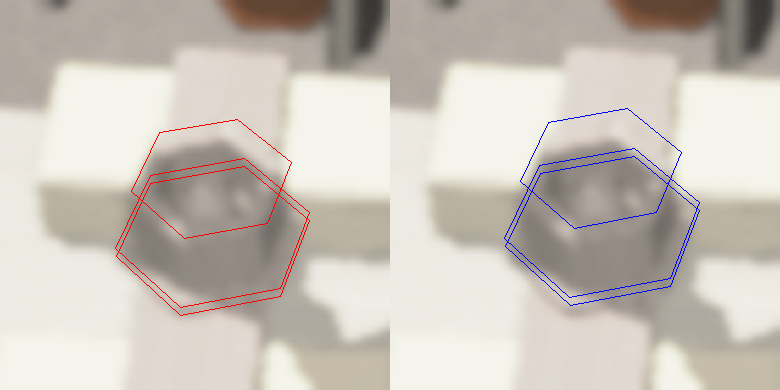

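View pics/ov_scene.png

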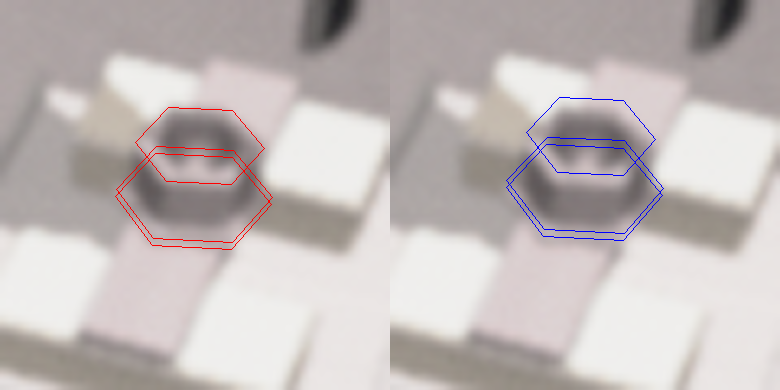

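View pics/ov_wrist.png

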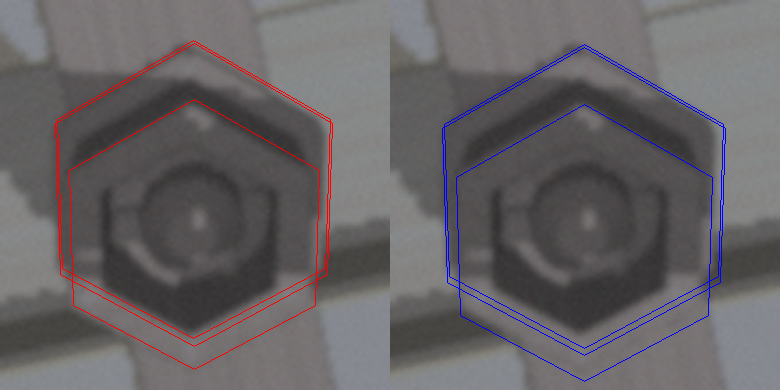

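View pics/scene8.png

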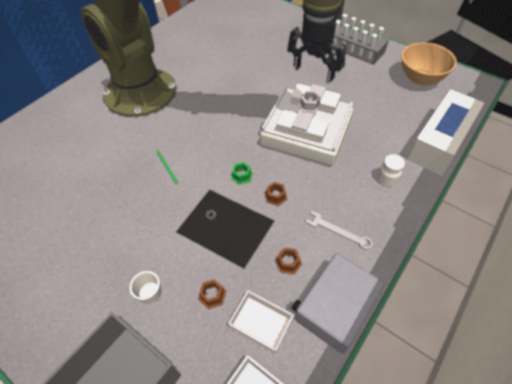

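```bash
python3 -c "
from bench import robot
print(robot.hand_in(), robot.get_obs()['t'])"
```

```text
the job is handed in; nothing more can be done
the job is handed in; nothing more can be done
```

The large nut is on the stud with its flange on the clamp bar, and the gripper has let go and moved about 8 cm clear. I handed the job in shortly after 15.3 s.

- **Backing off:** with up to about 15 N of downward pressure, I turned the nut about 70° anticlockwise. It climbed about 3 mm and dropped in with a 6.1 mm fall. I did not turn it further back to feel the tooth.
- **Screwing down:** I turned it 94° clockwise. It went down steadily and stopped after about 75°. The last 16° brought no further descent and under 0.15 N·m of torque.

**Last checks:**
- **Height:** the wrist picture matches a nut with its underside at 112 mm, the bar's top, and not one 5 mm higher.
- **Depth after the drop:** the nut went down 4.6 mm by the arm's reading, against the nominal 5 mm.
- **Scene and side overlays:** these sat a few millimetres off the nut, on the low side. Those cameras also disagreed with the wrist camera by about 5 mm on where the stud stands. I relied on the wrist camera, and the fit on the stud agreed with it.
- **Other objects:** the last scene picture shows the small nut, the pot and the look-alikes where they were.

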